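# Shut the flap lids of a sample rack along the row

### The job

Close the five blue flap lids left ajar on the white sample rack by running shut fingertips lightly along the tops of the lids, from the red end block to the green one, so that they fold flat one after another. Stay close over the row until the last lid is shut, then leave the rack alone; do not grip, lift or shove the rack, and do not disturb the other things on the bench or the two small vials standing on the rack's base plate.

Things in the scene. Friction and masses are not known exactly. Their poses are not given: they have to be found in the camera images.
- rack: Loose rack, 2.2 kg, steel base. Origin on its underside below the middle of the row; x along the row from red to green end, z up. Base plate 270 mm (x) by 120 mm (y -35 to +85), 8 mm thick; on it at y = 0 a white box 194 long, 40 wide, top at 50 mm, with five wells. Closed lids are flat, upper faces at 53 mm. End blocks (red x = -115, green x = +115) 34 long, 40 wide, tops at 46 mm. Two vials stand at y about +55
- row_start (a point): middle of the top face of the red end block, 46 mm above the rack's underside (rack x = -115 mm, y = 0): the row starts here
- row_end (a point): middle of the top face of the green end block, 46 mm above the rack's underside (rack x = +115 mm, y = 0): the row ends here
- lid1 (a joint): opening angle (rad) of the first blue lid counted from the red end: 0 is flat shut, grows as its green-side edge rises, 1.2 at most. Lid 33 mm long (x), 36 mm wide, 3 mm thick, hinged across the row on its red-side edge at rack x = -94 mm, pin height 47.5 mm (5.5 mm below the closed top). Light friction hinge (0.005 Nm), no spring: stays where left
- lid2 (a joint): opening angle (rad) of the second blue lid counted from the red end: 0 is flat shut, grows as its green-side edge rises, 1.2 at most. Lid 33 mm long (x), 36 mm wide, 3 mm thick, hinged across the row on its red-side edge at rack x = -56 mm, pin height 47.5 mm (5.5 mm below the closed top). Light friction hinge (0.005 Nm), no spring: stays where left
- lid3 (a joint): opening angle (rad) of the third blue lid counted from the red end: 0 is flat shut, grows as its green-side edge rises, 1.2 at most. Lid 33 mm long (x), 36 mm wide, 3 mm thick, hinged across the row on its red-side edge at rack x = -18 mm, pin height 47.5 mm (5.5 mm below the closed top). Light friction hinge (0.005 Nm), no spring: stays where left
- lid4 (a joint): opening angle (rad) of the fourth blue lid counted from the red end: 0 is flat shut, grows as its green-side edge rises, 1.2 at most. Lid 33 mm long (x), 36 mm wide, 3 mm thick, hinged across the row on its red-side edge at rack x = 20 mm, pin height 47.5 mm (5.5 mm below the closed top). Light friction hinge (0.005 Nm), no spring: stays where left
- lid5 (a joint): opening angle (rad) of the fifth blue lid counted from the red end: 0 is flat shut, grows as its green-side edge rises, 1.2 at most. Lid 33 mm long (x), 36 mm wide, 3 mm thick, hinged across the row on its red-side edge at rack x = 58 mm, pin height 47.5 mm (5.5 mm below the closed top). Light friction hinge (0.005 Nm), no spring: stays where left
- vial_a: loose capped amber vial with a black cap, 22 mm diameter, 38 mm tall, on the rack's base plate nearer the red end; origin at the centre of its underside; bystander, not to be disturbed
- vial_b: the same with a white cap, nearer the green end; bystander
- flask: conical glass flask, 76 mm diameter, 105 mm tall, origin at the centre of its underside; bystander
- wash_bottle: white wash bottle with red cap and spout, 68 mm diameter, 165 mm tall, origin under its centre; bystander
- beaker: glass beaker, 68 mm diameter, 85 mm tall, origin under its centre; bystander
- dish: white ceramic dish, 90 mm diameter, 30 mm tall, origin under its centre; bystander
- spatula: spatula lying on the bench beyond the rack, 170 mm long along its own x; bystander

How it is judged:
By the outcome, as a careful person would: the job done as asked, in the order asked, and still so for the second after the job is handed in, with the robot touching nothing.
It also fails if it takes over 40 s, if anything falls off the work surface, if the arm or the gripper's body presses on something with over 40 N, if the wrist force passes 120 N, or if a joint passes its speed limit or range.

### The arm

A 6-joint arm with a two-finger parallel gripper is mounted at the origin on the work surface. World frame = base frame: x ahead of the robot, y to its left, z up, the work surface at z = 0. Lengths are in m, angles in rad, forces in N, time in s.
With the tool pointing down it reaches from about 0.275 to 0.825 m from the base axis. Payload 4.9 kg.
Tool frame: the origin (TCP) lies on the mounting face of the last link; the fingertips stand 173 mm ahead of it and the grasp point (between the pads) lies 155 mm ahead of it (env.grasp_offset is the z of the grasp point in the tool frame, in m); z points along the fingers, x is the direction in which the jaws open and shut, and the axes are right-handed (so a half turn about z gives the same grasp; the last joint's range is limited). The gripper opens to 85 mm and grips with 20 to 120 N. Pads are 22 mm wide; open, the fingers measure 114 mm over their backs; the gripper's body (76 mm by 85 mm) begins 54 mm behind the grasp point. The pads swing forward as they close: fully open they stand 13 mm farther back than shut.
Start: joints at [-1.297, 0.326, -0.193, 1.052, 0, 1.437], TCP at [0.218, -0.505, 0.405] pointing down, gripper open.
Joint ranges: [-2.65, 2.65], [-0.97, 1.79], [-1.3, 1.35], [-1.93, 2.1], [-1.47, 1.37], [-3.14, 3.14]. Speed limits (rad/s): [2.57, 2.57, 3.14, 3.14, 3.14, 3.14].

### API

Orientations are given as a unit quaternion [x, y, z, w].
In Python, from cell import env, hand, planner, optics, spotter gives the robot as it stands. The module is installed in compiled form; this text tells all that it offers. Calls block until the motion is done:
- env.movep(position, orientation): joint-space move of the TCP to a pose.
- env.move_l(position, rotation=None, feed=0.15): straight line of the TCP; rotation=None keeps the orientation; feed is the mean speed in m/s.
- env.set_joints(angles): joint-space move.
- hand.let_go() and hand.close_gripper(effort=None): open the fingers fully, or close them until they stop; effort is the grip in N (None keeps the last).
- env.pause(seconds).
- planner.solve_ik(position, orientation): joint angles nearest the present ones, or None.
- env.read_state(): the state.
- optics.snapshot(name): name is "scene" or "top" or "wrist"; returns the picture (400x640x3 uint8, red, green, blue); there is no depth.
- optics.get_calibration(name): a dict with "fx", "fy", "cx", "cy" (pixels), "cam_to_world" (4x4, takes a point from camera to world coordinates). Camera axes: x right, y up, looking along -z (the intrinsics and any distortion apply to the point x, -y, -z); pixel columns grow to the right and rows downward; lengths in m; the calibration is good to about 2 mm. A picture is of the moment at which its call begins: read the wrist's pose just before it. get_calibration takes no time and is no camera call; for the wrist camera it gives the pose at the moment of the call.
A pose or a line that the arm cannot do raises env.PlanningError and nothing moves.
- env.hand_in(): hands the job in, once; it reports no verdict.
Trained networks look in the newest picture that a camera, given by its name, has taken for a name from the list of things; names that differ only in an ending like _2 or _b are one class to them, and where a whole thing is asked for, a point or a joint stands for the part that bears it (a point fixed in the world has none). Each returns a list of dicts, best first, with "p" (0 to 1); they miss things now and then, are a little off and sometimes report something else, mostly with a low value. They report only what shows in the picture. A call takes as long as a camera call.
- spotter.regions_of(name, camera): "pixels" (400x640 bool, what is visible of it).
- spotter.mark_of(name, camera): "centre" ([x, y, z] in m, in the coordinates of the camera as it stood for that picture, good to about 4 mm: a listed point, or the origin of a listed thing).
The state is a dict: "time": time; "joint_pos": joint angles; "qd": joint speeds; "tau": joint torques, N m; "position": TCP position; "tool_rot": TCP orientation; "ft_force": force on the tool from outside, world axes, zero at the start; "wrist_torque": the same for the moment, N m; "opening": finger opening in m.
Only numpy, scipy, OpenCV 4.12 (cv2) and the standard library are available. Lean on these libraries where they do the work, as an engineer would, in place of code of your own. Each camera call takes 0.05 s, during which the arm holds its last target. There are 200 camera calls.

## Working session

There is one attempt and no reset: what is moved stays moved. The work goes in short steps, each a Python script; the robot and the scene stay as the last script left them, time stands still between calls to the robot, and variables do not carry over. Pictures are saved under pics/ and viewed, about 8 in all and at most 12, crops included, and the job is handed in when it is done.

```bash
mkdir -p pics; cat > h.py <<'E'
import numpy as np, cv2
from cell import env, hand, planner, optics, spotter
def save(n,img): cv2.imwrite(f'pics/{n}.png',img[:,:,::-1])
def marks(cam,names):
    T=np.array(optics.get_calibration(cam)['cam_to_world']); out={}
    for n in names:
        for r in spotter.mark_of(n,cam)[:2]:
            w=T@np.append(r['centre'],1); print(cam,n,round(r['p'],2),w[:3].round(4)); out.setdefault(n,w[:3])
    return out
E
python3 - <<'E'
from h import *
s=env.read_state(); print(s['time'],s['tool_rot'],s['opening'],s['ft_force'])
for c in ['scene','top']:
    im=optics.snapshot(c); save(c+'0',im)
    marks(c,['row_start','row_end','rack','vial_a'] + (['flask','wash_bottle','beaker','dish','spatula'] if c=='top' else []))
    k=optics.get_calibration(c); print({a:k[a] for a in k if a!='cam_to_world'}, np.array(k['cam_to_world']).round(3).tolist())
E
```

```text
0.0 [ 8.35637046e-01 -5.49281342e-01 -6.62593718e-04 -5.43809368e-04] 0.08554948525690834 [-0.24863499  0.07107088  0.38094017]
scene row_start 0.67 [ 0.6067 -0.1673  0.0437]
scene row_end 0.89 [0.4878 0.031  0.0439]
scene row_end 0.73 [ 0.5188 -0.136   0.0071]
scene rack 0.85 [ 0.5483 -0.0706  0.0042]
scene vial_a 0.59 [ 0.4778 -0.0664  0.0108]
scene vial_a 0.43 [ 0.5176 -0.1349  0.0113]
{'fx': 373.30653001198283, 'fy': 373.30653001198283, 'cx': 316.51789798695484, 'cy': 201.54285406913743} [[0.859, -0.433, 0.273, 0.826], [0.511, 0.712, -0.482, -0.434], [0.015, 0.554, 0.833, 0.853], [0.0, 0.0, 0.0, 1.0]]
top row_start 0.92 [ 0.6084 -0.1644  0.0424]
top row_end 0.57 [0.4878 0.0346 0.0477]
top rack 0.75 [ 0.5476 -0.0668 -0.0009]
top rack 0.33 [ 0.519  -0.1389  0.0085]
top vial_a 0.38 [ 0.4827 -0.0629  0.0023]
top vial_a 0.37 [ 0.5161 -0.1376  0.0107]
top flask 0.67 [ 5.799e-01  3.857e-01 -3.000e-04]
top wash_bottle 0.57 [ 0.4517  0.4342 -0.0044]
top beaker 0.97 [ 0.6365 -0.3744  0.0014]
top dish 0.84 [ 0.4634 -0.4083  0.0005]
top spatula 0.76 [0.7864 0.0337 0.0019]
{'fx': 441.91729139655365, 'fy': 441.91729139655365, 'cx': 328.727003478178, 'cy': 197.33712231608342} [[0.004, 0.983, -0.182, 0.353], [-1.0, 0.005, 0.004, 0.011], [0.005, 0.182, 0.983, 1.278], [0.0, 0.0, 0.0, 1.0]]
```

View pics/scene0.png

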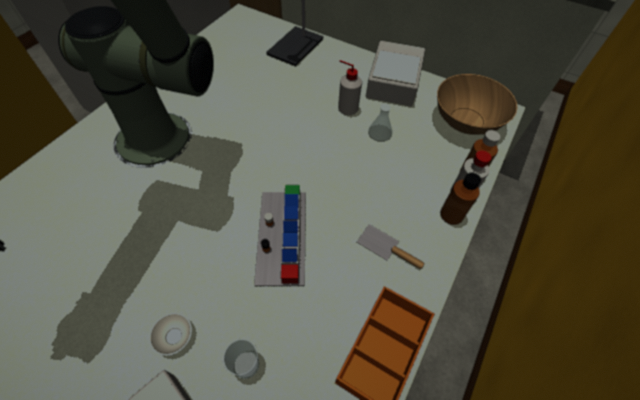

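View pics/top0.png

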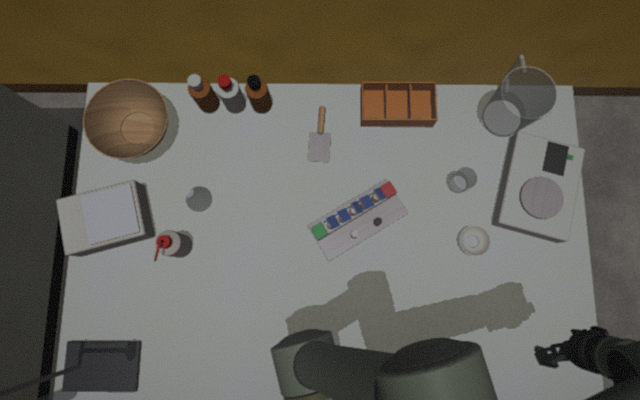

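The scene view shows the red end at about (290,273) and the green end at (292,190). In the top view they are at (388,188) and (320,230). The vials are on the robot side, and the row runs about 121° in world. I'll close the fingers, go above the row and look from close by.

```bash
cat >> h.py <<'E'
from scipy.spatial.transform import Rotation as R
def quat(S,G):
    u=(G-S)[:2]; u=u/np.linalg.norm(u)
    x=np.array([u[1],-u[0],0]); z=np.array([0,0,-1.]); y=np.cross(z,x)   # tool x across the row
    return R.from_matrix(np.c_[x,y,z]).as_quat(), u
E
python3 - <<'E'
from h import *
S=np.array([.6075,-.166]);G=np.array([.4878,.033]); q,u=quat(S,G)
hand.close_gripper(20)
p=(S+G)/2; 
env.movep([*p,0.38],q)
s=env.read_state(); print(s['time'],s['joint_pos'],s['position'],s['ft_force'],s['opening'])
T=optics.get_calibration('wrist'); print(np.array(T['cam_to_world']).round(3).tolist())
im=optics.snapshot('wrist'); save('w0',im); marks('wrist',['row_start','row_end','rack','vial_a'])
print(env.read_state()['time'])
E
```

```text
3.5 [-2.56196198e-01  3.46794032e-01 -2.28176061e-01  9.95633441e-01
 -3.27936696e-04  7.74702284e-01] [ 0.54761664 -0.06741048  0.38004797] [ 0.75764082 -0.26517516  0.91920262] -0.00016299465244933408
[[0.858, -0.493, -0.146, 0.511], [0.514, 0.823, 0.243, -0.004], [-0.0, -0.284, 0.959, 0.349], [0.0, 0.0, 0.0, 1.0]]
wrist row_end 0.92 [0.4861 0.0316 0.0419]
wrist rack 0.57 [ 0.5464 -0.0658  0.003 ]
wrist vial_a 0.97 [ 0.5144 -0.1343  0.0081]
wrist vial_a 0.75 [ 7.888e-01  3.370e-02 -5.000e-04]
3.75
```

View pics/w0.png

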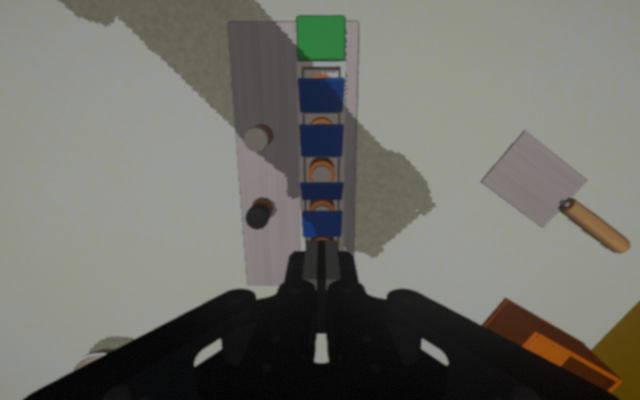

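The wrist view shows the row running vertically at column 321, with the shut fingertips also at column 321, so the lateral alignment is good. Green is at (321,38) and the vials are at about (258,138) and (260,212), clear of the path. Next I'll touch the red block very gently to calibrate height.

```bash
python3 - <<'E'
from h import *
S=np.array([.6075,-.166]);G=np.array([.4878,.033]); q,u=quat(S,G); m=(S+G)/2
p=m-0.119*u
env.movep([*p,0.27],q)
env.move_l([*p,0.2235],feed=0.08); env.pause(.15)
f=lambda: np.mean([env.read_state()['ft_force'] for _ in range(5)],axis=0)
f0=f(); print(env.read_state()['time'],f0)
z=0.2235
while z>0.2145:
    z-=0.0005; env.move_l([*p,z],feed=0.02); d=f()-f0
    s=env.read_state(); print(round(z,4),s['position'][2].round(5),d.round(2),round(s['time'],2))
    if d[2]>1.5: break
E
```

```text
5.325 [ 0.87826269 -0.04902344  0.13524212]
0.223 0.22321 [-0.61  0.03 -0.18] 5.58
0.2225 0.22245 [-0.2   0.18  0.06] 5.83
0.222 0.22193 [-1.4   0.36 -1.06] 6.08
0.2215 0.22146 [-1.03  1.19 -1.02] 6.33
0.221 0.22095 [-0.81  0.14 -0.07] 6.58
0.2205 0.22047 [-0.77 -0.14 -0.65] 6.83
0.22 0.21997 [-0.83 -0.02  0.79] 7.08
0.2195 0.21952 [-1.51 -0.14 -0.55] 7.33
0.219 0.21949 [-2.67  0.7   5.42] 7.58
```

```bash
python3 - <<'E'
from h import *
S=np.array([.6075,-.166]);G=np.array([.4878,.033]); q,u=quat(S,G); m=(S+G)/2
z=0.2263
env.move_l([*(m-0.119*u),z],feed=0.03)
f=lambda: np.mean([env.read_state()['ft_force'] for _ in range(5)],axis=0)
f0=f()
for x in np.arange(-0.105,0.1101,0.0134375):
    env.move_l([*(m+x*u),z],q,feed=0.05); d=f()-f0
    s=env.read_state(); print(round(x,3),s['position'][2].round(5),'along',round(d[:2]@u,2),'z',d[2].round(2),round(s['time'],2))
    if d[2]>15 or abs(d[:2]@u)>10: print('STOP');break
for c in ['wrist','scene']: save(c+'1',optics.snapshot(c))
a=cv2.imread('pics/scene1.png')[165:305,220:350]; b=cv2.imread('pics/wrist1.png')
cv2.imwrite('pics/c1.png',cv2.resize(a,None,fx=4,fy=4,interpolation=3))
E
```

```text
-0.105 0.22632 along 1.31 z -0.12 8.4
-0.092 0.22646 along 3.2 z 3.25 8.82
-0.078 0.22645 along 2.19 z 3.95 9.23
-0.065 0.2264 along 1.13 z 4.23 9.65
-0.051 0.22644 along 0.99 z 6.08 10.07
-0.038 0.22638 along 0.84 z 6.22 10.48
-0.024 0.22638 along -0.14 z 4.48 10.9
-0.011 0.22643 along -1.46 z 4.89 11.32
0.003 0.22635 along -1.88 z 5.99 11.73
0.016 0.2264 along -0.46 z 5.97 12.15
0.029 0.22639 along -0.64 z 6.04 12.57
0.043 0.22634 along -0.4 z 5.93 12.98
0.056 0.22639 along -0.75 z 6.97 13.4
0.07 0.22641 along -2.14 z 6.56 13.82
0.083 0.22632 along -1.06 z 7.55 14.23
0.097 0.22615 along 0.17 z 6.26 14.65
0.11 0.22564 along 0.64 z -0.76 15.07
```

View pics/c1.png

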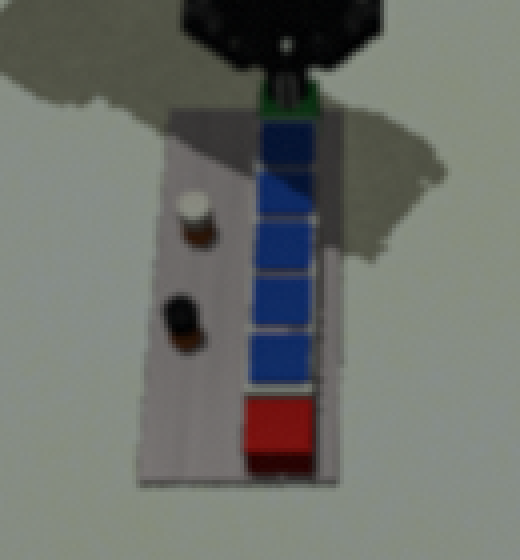

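The crop shows all five lids flat, spaced evenly from red (280,430) to green (290,98), with both vials standing. Contact force stayed around 6 N and the height held. I'll retreat straight up and check.

```bash
python3 - <<'E'
from h import *
s=env.read_state(); p=s['position']
env.move_l([p[0],p[1],0.40],feed=0.12)
im=optics.snapshot('scene'); marks('scene',['row_start','row_end','rack','vial_a'])
optics.snapshot('top'); marks('top',['row_start','row_end','rack','vial_a'])
cv2.imwrite('pics/c2.png',cv2.resize(im[165:305,220:350,::-1],None,fx=4,fy=4,interpolation=3)); print(env.read_state()['time'])
E
```

```text
scene row_start 0.68 [ 0.6062 -0.1645  0.0454]
scene row_start 0.36 [0.4436 0.4247 0.0005]
scene row_end 0.84 [0.4878 0.0299 0.0455]
scene rack 0.7 [ 0.5447 -0.0696  0.0028]
scene vial_a 0.66 [ 0.5188 -0.1342  0.009 ]
scene vial_a 0.48 [ 0.476  -0.0692  0.0105]
top row_start 0.75 [ 0.6075 -0.1665  0.0424]
top row_end 0.23 [ 0.5462 -0.0674 -0.001 ]
top rack 0.97 [ 0.5442 -0.0659 -0.0009]
top vial_a 0.57 [ 0.5167 -0.1386  0.0097]
top vial_a 0.48 [ 0.4801 -0.0646  0.0068]
17.2667
```

View pics/c2.png

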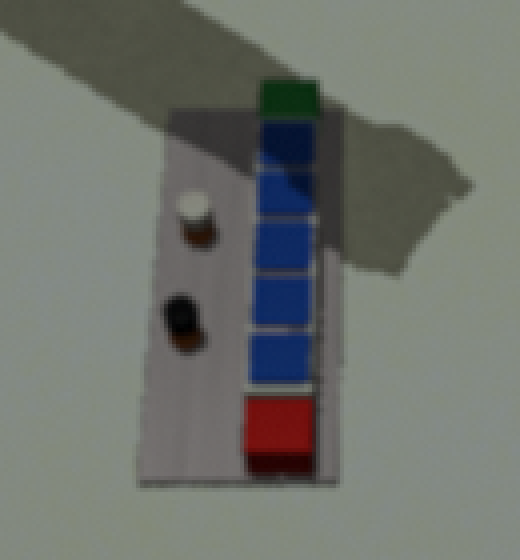

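The last view shows all five lids flat from (280,358) up to (288,142), the vials standing, and the rack in place.

```bash
python3 -c "
from h import *
env.hand_in()"
```

```text
the job is handed in; nothing more can be done
```

All five lids are shut, and I handed the job in at about 17 s of the 40 s allowed. I closed the fingers and touched the red block lightly (about 5 N) to set the height. Then I ran one pass from red to green at lid-top height and lifted straight up from the green end.

- **Forces:** at the points I sampled during the pass, the upward force was at most about 7.5 N. The force along the row was at most about 3 N.
- **Lids, rack and vials:** the last scene picture, taken after lifting clear, shows all five lids flat and both vials standing. The rack and vial positions match the first measurements within the detector's few-millimetre scatter.
- **Weak or missing checks:** in the final top view, the detector's row-end result was poor (p 0.23, in the wrong place), while the scene camera put it correctly. I did not measure the lid angles as numbers, only judged them flat from the pictures. I also did not check the other bench items again after the pass; the arm went nowhere near them.

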